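# Raise the tube plate with its cam lever and hold it up

### The arm

A 6-joint arm with a two-finger parallel gripper is mounted at the origin on the work surface. World frame = base frame: x ahead of the robot, y to its left, z up, the work surface at z = 0. Lengths are in mm, angles in rad, forces in N, time in s.
With the tool pointing down it reaches from about 300 to 1000 mm from the base axis. Payload 5.1 kg.
Tool frame: the origin (TCP) lies between the finger pads; the fingertips stand 25 mm ahead of it and the grasp point (between the pads) lies 6 mm ahead of it; y points along the fingers, x is the direction in which the jaws open and shut, and the axes are right-handed (so a half turn about y gives the same grasp; the last joint's range is limited). The gripper opens to 95 mm and grips with 3 to 60 N. Pads are 20 mm wide; open, the fingers measure 119 mm over their backs; the gripper's body (75 mm by 180 mm) begins 59 mm behind the grasp point.
Start: joints at [1.172, 0.124, 1.65, -0, 1.367, -0.083], TCP at [201.896, 617.837, 239.656] pointing down, gripper open.
Joint ranges: [-2.61, 2.61], [-1.02, 2.33], [0.03, 2.71], [-1.35, 4.49], [0.32, 2.68], [-2.91, 2.91]. Speed limits (rad/s): [2.57, 2.57, 3.14, 3.14, 3.14, 3.14].

### API

Orientations are given as a unit quaternion [w, x, y, z].
In Python, from station import env gives the robot as it stands. The module is installed in compiled form; this text tells all that it offers.
- The arm moves only by the tool jog_arm, never from a script. Its arguments are lists of equal length, an entry for each row: "fingers": the closure, from 0 (fully open) to 1 (shut); "offset": the shift along the tool's x, y, z in mm, a list of three; "yaw": the turn about the tool's y in units of 6 degrees (1.0 is 6 degrees). In form: {"fingers": [fingers, ...], "offset": [[dx, dy, dz], ...], "yaw": [yaw, ...]}. A call has 1 to 5 rows; each row is the pose to reach, as a shift and turn from the pose commanded when the call began, along the tool's axes at that moment; what a row does not reach only later rows make up. A row lasts 1/8 s, in which the tool goes at most 62.5 mm and 10.7 degrees, less where a joint would pass 70% of its speed; a pose out of reach is approached as far as the arm can. A call with a gripper value outside its range is refused whole. The fingers move at their own pace and stop on an object; "squeeze" is the grip in N (left out, the last holds). Time passes only in rows, so rows that repeat a pose let the fingers close. It gives the time, the measured TCP pose, the force and the opening at its end, in the units of the state.
- env.sense(): the state, without advancing time (a new reading comes with each control period).
- env.snapshot(name): name is "side" or "top" or "wrist"; returns a dict with "img" (480x640x3 uint8, red, green, blue), "intrinsics" (3x3 intrinsics, pixels), "rvec" (rotation vector, rad) and "tvec" (3), from world to camera coordinates, as OpenCV has them. Camera axes: x right, y down, z forward; pixel columns grow to the right and rows downward; lengths in mm; the calibration is good to about 2 mm. A picture is of the moment at which its call begins. There is no depth.
- env.close_job(): hands the job in, once; it reports no verdict.
The state is a dict: "time_s": time; "joint_positions": joint angles; "dq": joint speeds; "effort": joint torques, N m; "tcp_pos": TCP position; "orientation": TCP orientation; "ft_force": force on the tool from outside, world axes, zero at the start; "wrist_torque": the same for the moment, N m; "finger_gap": finger opening in mm.
Only numpy, scipy, OpenCV 4.12 (cv2) and the standard library are available. Lean on these libraries where they do the work, as an engineer would, in place of code of your own. Each camera call takes 0.05 s, during which the arm holds its last target.

### The job

The steel canister is weighing down the white tube plate of the lifter: pick it up by its black handle and set it down upright, without dropping it, on the round blue mat, and let it go. Then take the red handle of the cam lever and swing the lever up until it stands straight up, where the cam lifts the plate highest (further on, the plate sinks again), and keep hold of it there: a spring pulls the lever back, so finish still holding the lever straight up. Leave everything else on the bench where it is.

Things in the scene. Friction and masses are not known exactly. Their poses are not given: they have to be found in the camera images.
- lifter: Fixed tube lifter: aluminium foot 140 x 150 x 6 mm with a blue rack base (128 x 86 mm, top 52 mm above the bench) and the cam lever on its +y side. Origin: under the centre of the rack base, on the bench; z up, x along the rack's long side. It can stand left or right on the bench (it swaps places with the mat), turned up to 0.4 rad.
- plate_top (a point): Centre of the upper face of the white tube plate (120 x 78 mm, 6 mm thick, with 96 pink tubes), 75 mm above the bench when lowered. An aluminium strip over the cam stands up to 13 mm above it along its +y edge, from y = 39 to 61 mm in the lifter's frame.
- tube_plate (a joint): Lift of the tube plate in m: 0 lowered, 0.022 at its highest; it follows the cam and is driven only by the lever.
- cam_lever (a joint): Angle of the cam lever in rad about the lifter's +y axis (horizontal) through point cam_pivot. 0: at rest, the lever lies towards the lifter's -x side, 0.22 rad above level. It grows as the handle swings up; at 1.35 the lever stands straight up and the plate is highest; beyond that the plate sinks again, to the stop at 2.1. A spring always pulls it back to 0: 2 to 5 N at the handle, plate and lever weight included.
- handle (a point): Middle of the part of the lever's red handle to be gripped: a round bar 18 mm thick and 72 mm long, parallel to the lifter's y axis (this point is its centre; free on the +y side, the 12 mm steel arm joins at its -y end, 41 mm from this point). It moves on an arc of radius 115 mm about point cam_pivot in the lifter's x-z plane and is 67 mm above the bench at rest, 157 mm when the lever stands straight up. The bar turns with the lever and can turn between gripping fingers.
- cam_pivot (a point): Point on the lever's axis of rotation, in the same plane as point handle: at x = 20 mm, y = 124 mm, z = 42 mm in the lifter's frame. Fixed.
- canister: Loose steel canister with a blue band, 76 mm across and 82 mm high, about 0.5 kg, starting on the white tube plate. Origin: centre of its underside; z up. Over its flat top stands a fixed black handle: a bar along its y axis (see point canister_bar) on two 6 mm uprights at y = -34 and +34 mm.
- canister_bar (a point): Middle of the canister's handle bar, 130 mm above its underside: the bar is 12 mm wide (x) and 12 mm high, 74 mm long along the canister's y; 62 mm free between the uprights, 42 mm free below the bar. Grip it from above across its 12 mm.
- mat: Fixed round blue mat, 170 mm across, 5 mm thick. Origin: centre of its underside; its upper face is 5 mm above the bench.
- amber_bottle: Bystander, leave alone: closed amber reagent bottle with blue cap, 66 mm across, 130 mm high, behind the work area. Origin: centre of its underside.
- media_jar: Bystander, leave alone: glass jar with orange cap, 72 mm across, 100 mm high, behind the work area. Origin: centre of its underside.
- tip_box: Bystander, leave alone: pipette tip box with blue lid, 87 x 126 x 82 mm, behind the work area. Origin: centre of its underside.
- beaker: Bystander, leave alone: glass beaker, 68 mm across, 85 mm high, at the robot's right. Origin: centre of its underside.
- timer: Bystander, leave alone: white bench timer, 60 x 70 x 18 mm, at the robot's left. Origin: centre of its underside.
- petri_dish: Bystander, leave alone: closed petri dish, 56 mm across, 14 mm high, between and beyond the lifter and the mat. Origin: centre of its underside.
- marker: Bystander, leave alone: marker pen lying on the bench, about 115 mm long, 15 mm thick, near the robot. Origin: centre of its underside.
Not all that is in view belongs to the job. Several things look just like the mat: the one meant starts farthest to the robot's left.

How it is judged:
By the outcome, as a careful person would: the job done as asked, in the order asked, and still so for the second after the job is handed in, while the arm keeps its last pose, push and grip.
It also fails if it takes over 58 s, if anything falls off the work surface, if the arm or the gripper's body presses on something with over 40 N, if the wrist force passes 120 N, or if a joint passes its speed limit or range.

## Working session

There is one attempt and no reset: what is moved stays moved. The work goes in short steps, Python scripts to look and compute and a tool call to move; the robot and the scene stay as the last step left them, time stands still between calls to the robot, and variables do not carry over. Pictures are saved under pics/ and viewed, and the job is handed in when it is done.

Besides the shell and the picture viewer there is one more tool, called after "Request:" as name(argument=value, ...), one argument or row to a line, values as JSON. jog_arm: Moves the arm, as the interface text tells. Its arguments: {"type":"object","properties":{"fingers":{"type":"array","items":{"type":"number"}},"offset":{"type":"array","items":{"type":"array","items":{"type":"number"}}},"yaw":{"type":"array","items":{"type":"number"}},"squeeze":{"type":"number"}},"required":["fingers","offset","yaw"]}

```bash
mkdir -p pics
python3 - <<'E'
from station import env
import cv2
s=env.sense();print(s)
for n in("side","top","wrist"):
    d=env.snapshot(n);cv2.imwrite(f"pics/a_{n}.png",d["img"][:,:,::-1]);print(n,d["intrinsics"],d["rvec"],d["tvec"])
E
```

```text
{'time_s': 0.0, 'joint_positions': array([ 1.17241556e+00,  1.24490613e-01,  1.65167952e+00,  4.16957999e-06,
        1.36748941e+00, -8.25940568e-02]), 'dq': array([ 2.35857311e-04,  1.39562196e-03,  3.72326552e-04, -4.77708185e-04,
        2.40625068e-05, -1.95601439e-03]), 'effort': array([ 2.37947039e-03, -4.17590547e+01, -3.59939790e+01,  7.75748212e-02,
        4.89997328e-02, -1.79751032e-04]), 'tcp_pos': array([201.6588122 , 617.30280875, 238.39311224]), 'orientation': array([-0.57202174,  0.57277684,  0.41453516, -0.41578651]), 'ft_force': array([0.45857515, 0.92205611, 0.30873432]), 'wrist_torque': array([-0.00631803, -0.02785789, -0.02106535]), 'finger_gap': 95.4111663020074}
side [[518.29154538   0.         314.8498341 ]
 [  0.         518.29154538 241.56252815]
 [  0.           0.           1.        ]] [ 2.31547989 -0.82954858  0.29816598] [-517.42116487  305.55942593 1391.81176693]
top [[591.08049883   0.         325.15407525]
 [  0.         591.08049883 243.37705938]
 [  0.           0.           1.        ]] [ 2.1788581  -2.01064639  0.23098508] [-131.48027712  588.17041984 1860.89839934]
wrist [[350.63811135   0.         320.77888983]
 [  0.         350.63811135 245.01112679]
 [  0.           0.           1.        ]] [-2.34424599 -1.70089734 -0.24485471] [-649.1260722   -32.0556163   391.79110666]
```

View pics/a_side.png

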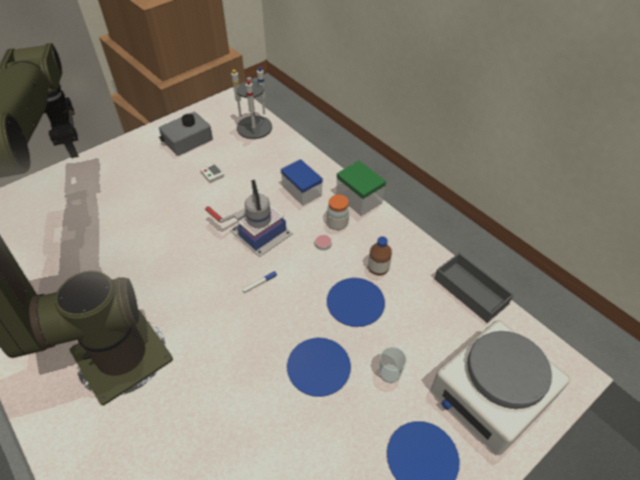

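View pics/a_top.png

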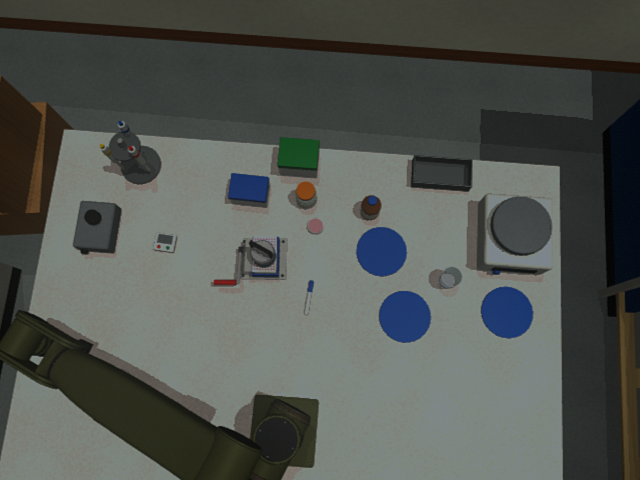

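View pics/a_wrist.png

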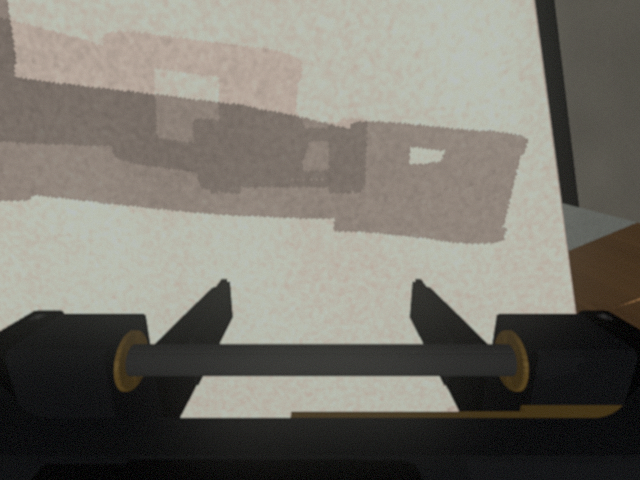

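Run:
```python
from station import env
import cv2
from scipy.spatial.transform import Rotation as R
s=env.sense();q=s['orientation'];print(R.from_quat([q[1],q[2],q[3],q[0]]).as_matrix().round(3))
```

```text
[[ 0.311 -0.001 -0.951]
 [ 0.951 -0.001  0.311]
 [-0.002 -1.     0.   ]]
```

The top view shows three blue discs that could be the mat, at (381,251), (405,316) and (507,312). The lifter with the canister is at (263,257), and the red lever handle is at (225,283). I'll measure these next.

```bash
cat > h.py <<'E'
import numpy as np, cv2
from station import env
def cam(n):
    d=env.snapshot(n); d['R']=cv2.Rodrigues(np.array(d['rvec'],float))[0]; d['t']=np.array(d['tvec'],float).ravel(); return d
def back(d,u,v,z):
    r=d['R'].T@np.linalg.solve(d['intrinsics'],[u,v,1.]); c=-d['R'].T@d['t']
    return c+r*(z-c[2])/r[2]
def proj(d,P):
    p=d['R']@np.array(P,float)+d['t']; p=d['intrinsics']@p; return p[:2]/p[2]
def crop(d,u0,u1,v0,v1,f,name):
    im=d['img'][v0:v1,u0:u1,::-1]; cv2.imwrite(name,cv2.resize(im,None,fx=f,fy=f,interpolation=cv2.INTER_CUBIC))
E
python3 - <<'E'
from h import *
for n in("top","side"):
    d=cam(n);im=d['img'];hsv=cv2.cvtColor(im,cv2.COLOR_RGB2HSV)
    m=cv2.inRange(hsv,(105,120,60),(125,255,255))
    k,l,st,c=cv2.connectedComponentsWithStats(m)
    for i in range(1,k):
        if st[i,4]>150: print(n,st[i],c[i],back(d,*c[i],5).round(1))
    m=cv2.inRange(hsv,(0,150,60),(8,255,255))|cv2.inRange(hsv,(172,150,60),(180,255,255))
    k,l,st,c=cv2.connectedComponentsWithStats(m)
    for i in range(1,k):
        if st[i,4]>30: print(n,'red',st[i],c[i],back(d,*c[i],67).round(1))
    if n=="top": crop(d,200,300,220,295,8,"pics/b_top.png"); crop(d,340,440,215,290,8,"pics/b_mat.png")
    else: crop(d,195,305,170,255,7,"pics/b_side.png")
E
```

```text
top [228 173  41  28 929] [247.98815931 186.84068891] [789.5 198.5   5. ]
top [ 357  227   49   49 1899] [381.08372828 251.1269089 ] [ 599.7 -272.3    5. ]
top [ 481  287   52   51 2050] [506.7102439  311.96536585] [ 428.7 -695.3    5. ]
top [ 379  291   52   51 2050] [404.48243902 316.1204878 ] [ 388.2 -361.5    5. ]
top red [214 280  22   5 109] [224.59633028 281.98165138] [444.  228.1  67. ]
side [282 161  39  30 645] [301.36899225 175.12093023] [809.9 248.    5. ]
side [ 328  279   56   47 2081] [355.43873138 301.90917828] [ 595.9 -273.6    5. ]
side [ 288  339   62   57 2754] [318.51960784 366.74945534] [ 384.2 -362.8    5. ]
side [ 388  422   71   58 3411] [422.11199062 453.2823219 ] [ 431.  -687.9    5. ]
```

View pics/b_top.png

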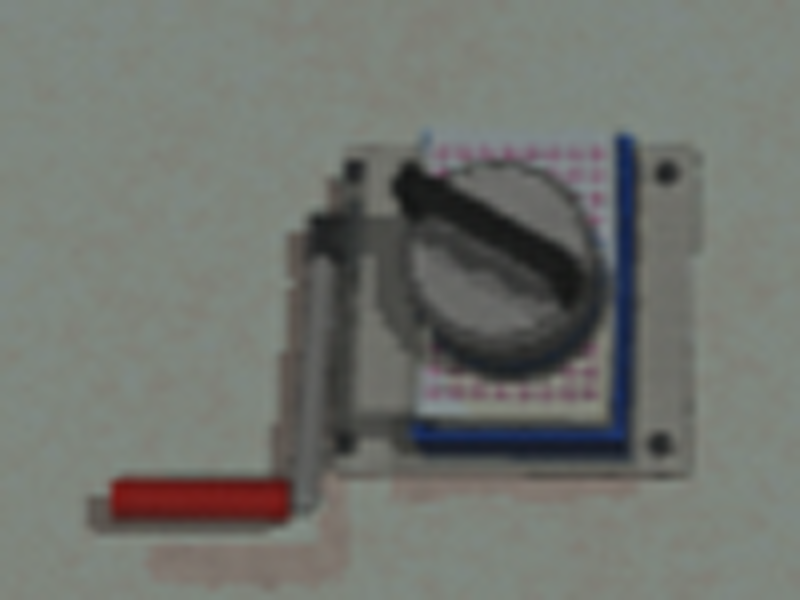

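View pics/b_side.png

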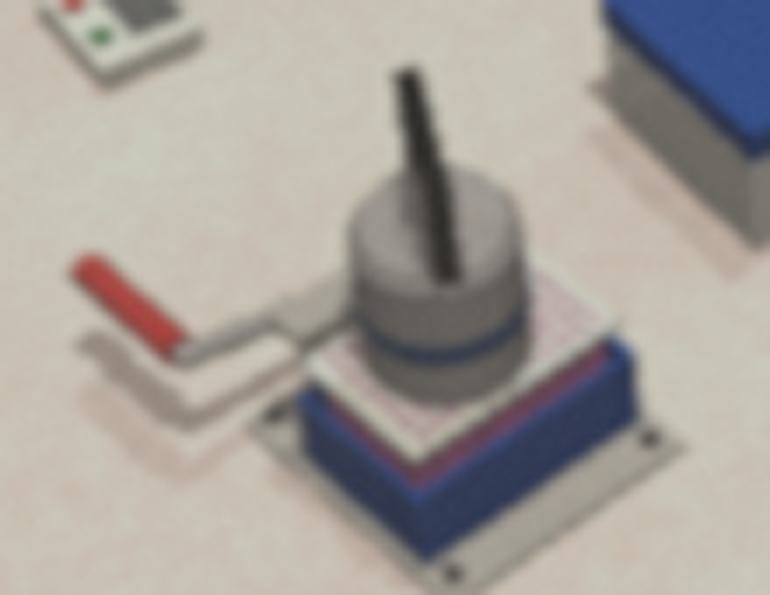

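View pics/b_mat.png

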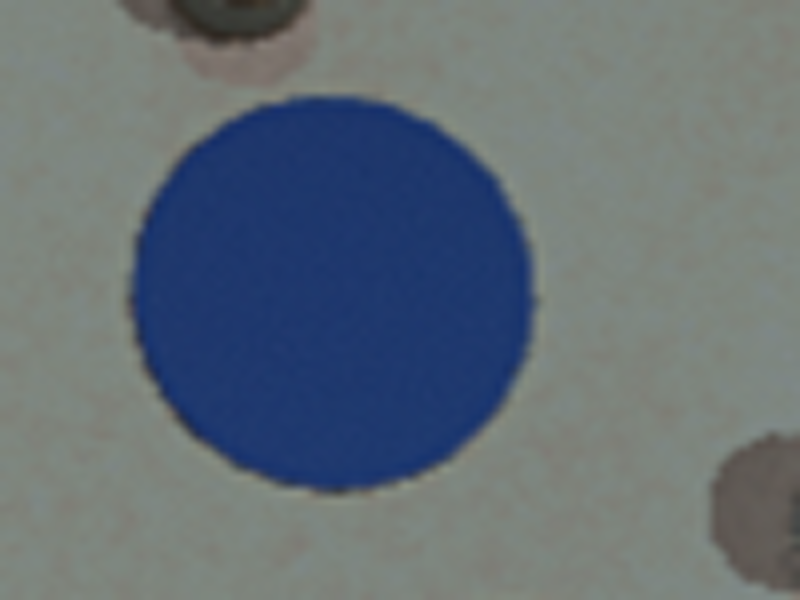

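Run:
```python
from h import *
d=cam("top");f=lambda x,y:(200+(x+.5)/8-.5,220+(y+.5)/8-.5)
a=back(d,*f(408,183),211);b=back(d,*f(570,285),211);print('bar',a,b,(a+b)/2,np.linalg.norm(a-b),np.degrees(np.arctan2(*(a-b)[[1,0]])))
c=back(d,*f(112,498),72);e=back(d,*f(290,498),72);print('hand',c,e,(c+e)/2,np.linalg.norm(c-e),np.degrees(np.arctan2(*(c-e)[[1,0]])))
g=back(d,*f(695,150),6);h=back(d,*f(688,472),6);print('foot',g,h,np.linalg.norm(g-h),np.degrees(np.arctan2(*(g-h)[[1,0]])))
s=cam("side");f=lambda x,y:(195+(x+.5)/7-.5,170+(y+.5)/7-.5)
a=back(s,*f(405,75),209);b=back(s,*f(446,275),209);print('bar',a,b,(a+b)/2,np.linalg.norm(a-b),np.degrees(np.arctan2(*(a-b)[[1,0]])))
c=back(s,*f(85,268),67);e=back(s,*f(180,344),67);print('hand',c,e,(c+e)/2,np.linalg.norm(c-e),np.degrees(np.arctan2(*(c-e)[[1,0]])))
g=back(s,*f(685,450),6);h=back(s,*f(450,605),6);print('foot',g,h,np.degrees(np.arctan2(*(g-h)[[1,0]])))
```

```text
bar [548.408481   137.79868495 211.        ] [514.21630302  72.98862246 211.        ] [531.31239201 105.39365371 211.        ] 73.27652580869889 62.1849850740055
hand [440.97585055 262.51069886  72.        ] [446.69553426 191.40253241  72.        ] [443.8356924  226.95661563  72.        ] 71.33783089789218 94.59876430216285
foot [618.11276642  48.94015158   6.        ] [480.87018293  38.77085917   6.        ] 137.61882586265455 4.237713106395367
bar [549.63583919 143.42853061 209.        ] [495.25983619  36.66038462 209.        ] [522.44783769  90.04445762 209.        ] 119.81730551307841 63.01068785772479
hand [440.61694004 265.5872251   67.        ] [448.40741491 197.80906514  67.        ] [444.51217747 231.69814512  67.        ] 68.22441253394626 96.55684785556289
foot [614.94569269  47.72390534   6.        ] [479.12205793  41.80647692   6.        ] 2.494627742880274
```

```bash
cat >> h.py <<'E'
from scipy.spatial.transform import Rotation as Ro
def rel(x,y,z,deg):
    s=env.sense();q=s['orientation'];M=Ro.from_quat([q[1],q[2],q[3],q[0]]).as_matrix()
    o=M.T@(np.array([x,y,z])-s['tcp_pos']);cur=np.degrees(np.arctan2(M[1,0],M[0,0]))
    print('t',s['time_s'],'tcp',s['tcp_pos'].round(1),'yaw',cur.round(1),'F',s['ft_force'].round(1),'gap',s['finger_gap'],'| offset',o.round(1),'yaw units',round((cur-deg)/6,2))
E
python3 -c "
from h import *
rel(531,105.5,275,-27.8)"
```

```text
t 0.35 tcp [201.8 617.7 239.4] yaw 71.9 F [ 1.  -0.3 -0.3] gap 95.09868586780678 | offset [-384.7  -35.5 -472. ] yaw units 16.62
```

Request:
jog_arm(
  fingers=[0,0,0,0,0],
  offset=[
    [-30,-20,-36],
    [-65,-36,-80],
    [-100,-36,-123],
    [-135,-36,-166],
    [-170,-36,-209],
  ],
  yaw=[1.5,3.1,4.7,6.3,7.9],
)

```text
time_s: 0.98
tcp_pos: [348.5, 389.8, 275.9]
orientation: [0.691, -0.691, -0.149, 0.148]
ft_force: [0.4, 0.5, -0.3]
finger_gap: 95.3
```

```bash
python3 -c "
from h import *
rel(531,105.5,275,-27.8)"
```

```text
t 0.975 tcp [348.5 389.8 275.9] yaw 24.2 F [ 0.4  0.5 -0.3] gap 95.30896136251891 | offset [  49.9    0.9 -334.1] yaw units 8.67
```

Request:
jog_arm(
  fingers=[0,0,0,0,0],
  offset=[
    [8,0,-55],
    [17,0,-113],
    [25,0,-170],
    [34,0,-226],
    [42,0,-280],
  ],
  yaw=[1.5,3.1,4.7,6.3,7.9],
)

```text
time_s: 1.6
tcp_pos: [502.9, 152.2, 276.0]
orientation: [0.693, -0.692, 0.142, -0.143]
ft_force: [0.6, 0.2, 0.6]
finger_gap: 95.2
```

Run:
```python
from h import *
rel(531,105.5,275,-27.8)
d=cam("wrist");cv2.imwrite("pics/c_wrist.png",d["img"][:,:,::-1])
rel(531,105.5,275,-27.8)
```

```text
t 1.6 tcp [502.9 152.2 276. ] yaw -23.2 F [0.6 0.2 0.6] gap 95.18385483350673 | offset [ 44.2   1.  -31.9] yaw units 0.76
t 1.65 tcp [505.6 147.5 275.8] yaw -23.7 F [ 2.3 -3.5  0.4] gap 95.31459567012774 | offset [ 40.1   1.1 -28.3] yaw units 0.68
```

View pics/c_wrist.png

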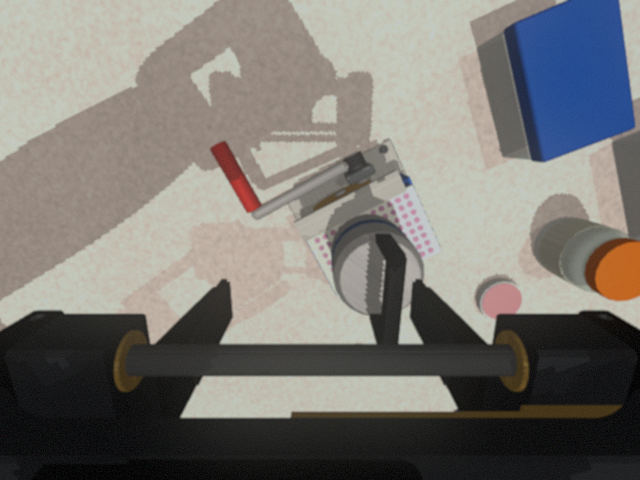

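Request:
jog_arm(
  fingers=[0,0],
  offset=[
    [20,0,-15],
    [40,0,-25],
  ],
  yaw=[0.5,0.6],
)

```text
time_s: 1.9
tcp_pos: [529.7, 114.6, 275.8]
orientation: [0.688, -0.688, 0.162, -0.162]
ft_force: [-0.3, 0.4, 0.3]
finger_gap: 94.9
```

Request:
jog_arm(
  fingers=[0],
  offset=[
    [0,0,0],
  ],
  yaw=[0],
)

```text
time_s: 2.02
tcp_pos: [529.9, 114.7, 275.6]
orientation: [0.688, -0.688, 0.162, -0.162]
ft_force: [0.6, -0.4, 0.5]
finger_gap: 95.3
```

Run:
```python
from h import *
d=cam("wrist");cv2.imwrite("pics/d_wrist.png",d["img"][:,:,::-1])
rel(531,105.5,275,-27.8)
print(proj(d,(548.4,137.8,211)),proj(d,(514.2,73,211)))
```

```text
t 2.075 tcp [529.4 115.4 275.6] yaw -26.5 F [-0.1 -0.  -0.4] gap 94.42395018444608 | offset [ 5.8  0.6 -8.1] yaw units 0.22
[331.63807334 228.70793403] [328.23738248 334.42197036]
```

View pics/d_wrist.png

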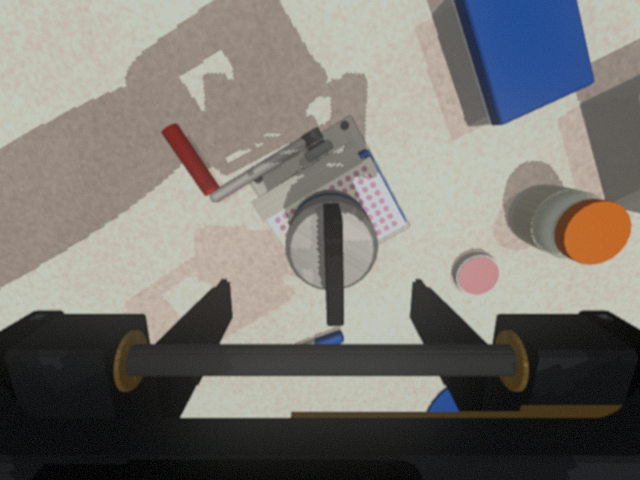

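Run:
```python
from h import *
d=cam("wrist")
a=back(d,332.5,206,211);b=back(d,335.5,324,211)
print(a,b,(a+b)/2,np.linalg.norm(a-b),np.degrees(np.arctan2(*(a-b)[[1,0]])))
# triangulate midpoint top + wrist
t=cam("top")
def P(c): return c['intrinsics']@np.hstack([c['R'],c['t'][:,None]])
f=lambda x,y:[200+(x+.5)/8-.5,220+(y+.5)/8-.5]
for p,q in(((332.5,206),f(408,183)),((335.5,324),f(570,285))):
    X=cv2.triangulatePoints(P(d),P(t),np.array(p,float),np.array(q,float));print((X[:3]/X[3]).ravel())
rel(536,107,275,-27)
```

```text
[554.53441023 150.92596848 211.        ] [521.55263253  78.56551262 211.        ] [538.04352138 114.74574055 211.        ] 79.52253285837 65.49657888506096
[555.01923013 143.29154472 177.99267314]
[517.27308963  73.84892286 199.40105155]
t 2.175 tcp [529.  116.  275.6] yaw -26.4 F [ 0.8 -0.1  1.1] gap 95.03489972457928 | offset [10.3  0.6 -5. ] yaw units 0.1
```

Request:
jog_arm(
  fingers=[0,0,0],
  offset=[
    [7,10,-3],
    [7,35,-3],
    [7,64,-3],
  ],
  yaw=[0,0,0],
)

```text
time_s: 2.55
tcp_pos: [534.3, 109.8, 210.8]
orientation: [0.688, -0.688, 0.161, -0.162]
ft_force: [0.7, -0.1, 0.2]
finger_gap: 95.0
```

Run:
```python
from h import *
d=cam("wrist");cv2.imwrite("pics/e_wrist.png",d["img"][:,:,::-1])
d=cam("side");crop(d,195,305,130,215,7,"pics/e_side.png")
rel(536,107,211,-27)
```

```text
t 2.65 tcp [531.6 109.5 207. ] yaw -26.4 F [-0.1  0.4  0.1] gap 95.38240185774733 | offset [ 5.  -4.  -0.3] yaw units 0.09
```

View pics/e_wrist.png

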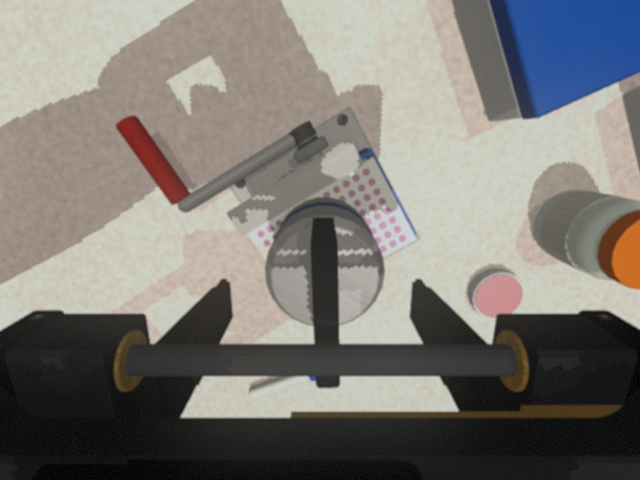

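View pics/e_side.png

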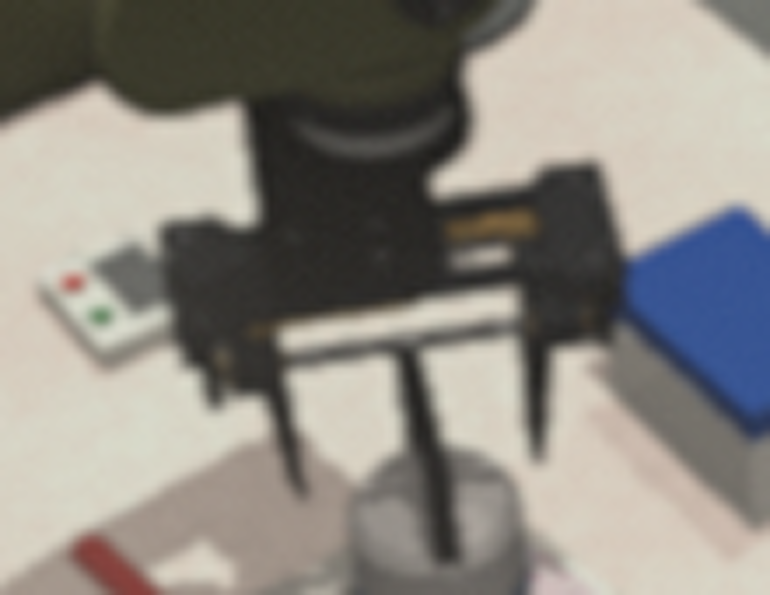

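Run:
```python
from h import *
d=cam("side")
g=lambda P:((proj(d,P)-[195,130])*7).round(0)
s=env.sense();p=s['tcp_pos'];print(p,g(p-[0,0,6]),g(p-[0,0,25]))
n=np.array([.896,-.445,0])
print(g(p-[0,0,25]+47*n),g(p-[0,0,25]-47*n))
for z in (205,211): print(z,g((548.4,137.8,z)),g((514.2,73,z)),g((531.3,105.4,z)))
```

```text
[532.77167589 109.63310036 209.31075625] [417. 423.] [421. 455.]
[531. 437.] [309. 473.]
205 [408. 367.] [430. 488.] [419. 427.]
211 [407. 357.] [429. 478.] [418. 416.]
```

Request:
jog_arm(
  fingers=[0.4,0.8,1,1,1],
  offset=[
    [0,0,0],
    [0,0,0],
    [0,0,0],
    [0,0,0],
    [0,0,0],
  ],
  yaw=[0,0,0,0,0],
  squeeze=45,
)

```text
time_s: 3.32
tcp_pos: [534.2, 109.6, 211.8]
orientation: [0.688, -0.688, 0.162, -0.162]
ft_force: [0.3, -1.0, -0.9]
finger_gap: 50.4
```

Request:
jog_arm(
  fingers=[1,1,1],
  offset=[
    [0,0,0],
    [0,0,0],
    [0,0,0],
  ],
  yaw=[0,0,0],
)

```text
time_s: 3.7
tcp_pos: [534.1, 109.6, 211.7]
orientation: [0.688, -0.688, 0.162, -0.162]
ft_force: [-0.1, -0.2, -0.4]
finger_gap: 20.7
```

Run:
```python
from h import *
d=cam("wrist");cv2.imwrite("pics/f_wrist.png",d["img"][:,:,::-1])
d=cam("side");crop(d,195,305,130,215,7,"pics/f_side.png")
rel(598,-273,300,-27)
```

```text
t 3.8 tcp [534.5 109.4 211.8] yaw -26.5 F [ 0.6 -0.6  0.8] gap 12.115865148927087 | offset [ 227.5  -88.  -313.9] yaw units 0.08
```

View pics/f_wrist.png

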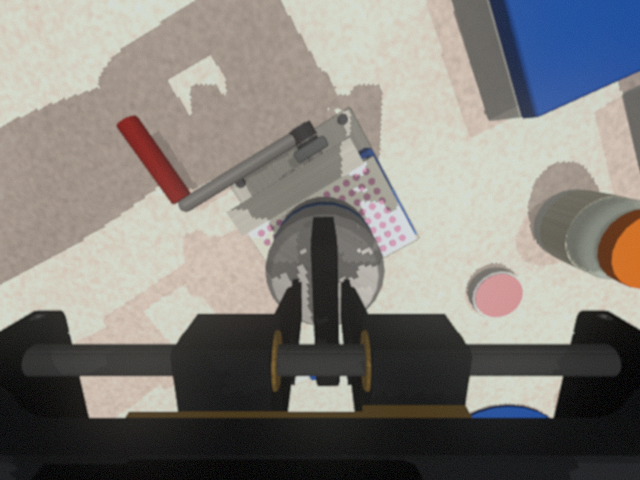

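View pics/f_side.png

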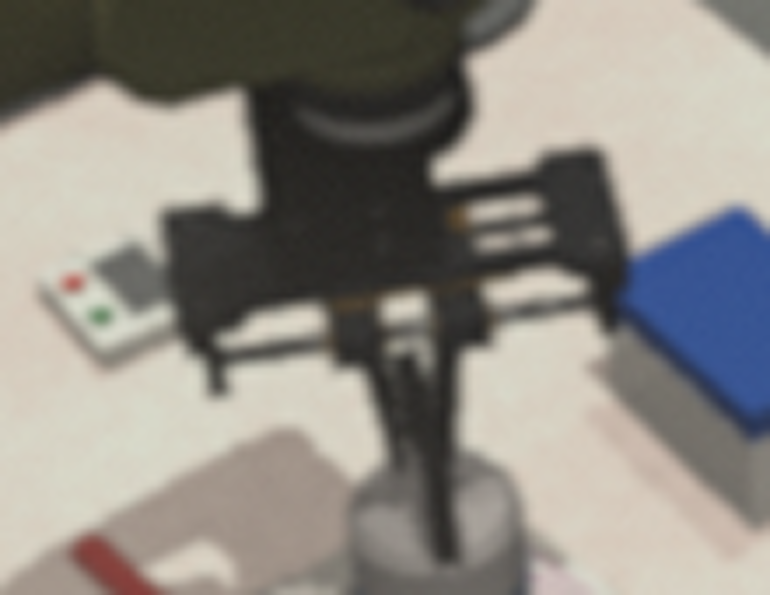

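Request:
jog_arm(
  fingers=[1,1,1,1,1],
  offset=[
    [0,0,0],
    [0,-3,0],
    [0,-10,0],
    [0,-22,0],
    [0,-40,0],
  ],
  yaw=[0,0,0,0,0],
)

```text
time_s: 4.42
tcp_pos: [533.8, 109.6, 252.1]
orientation: [-0.688, 0.688, -0.162, 0.162]
ft_force: [1.2, -0.5, -5.7]
finger_gap: 11.2
```

Request:
jog_arm(
  fingers=[1,1,1,1,1],
  offset=[
    [0,-25,0],
    [0,-40,0],
    [0,-50,0],
    [0,-54,0],
    [0,-54,0],
  ],
  yaw=[0,0,0,0,0],
)

```text
time_s: 5.05
tcp_pos: [534.0, 109.6, 305.3]
orientation: [-0.688, 0.688, -0.162, 0.162]
ft_force: [0.9, 0.0, -5.4]
finger_gap: 12.0
```

Run:
```python
from h import *
d=cam("side");crop(d,165,325,120,240,5,"pics/g_side.png")
rel(598,-273,300,-27)
```

```text
t 5.1 tcp [533.9 109.5 304.9] yaw -26.5 F [ 0.   0.2 -5.5] gap 11.532242610523475 | offset [ 228.1    4.8 -313.7] yaw units 0.08
```

View pics/g_side.png

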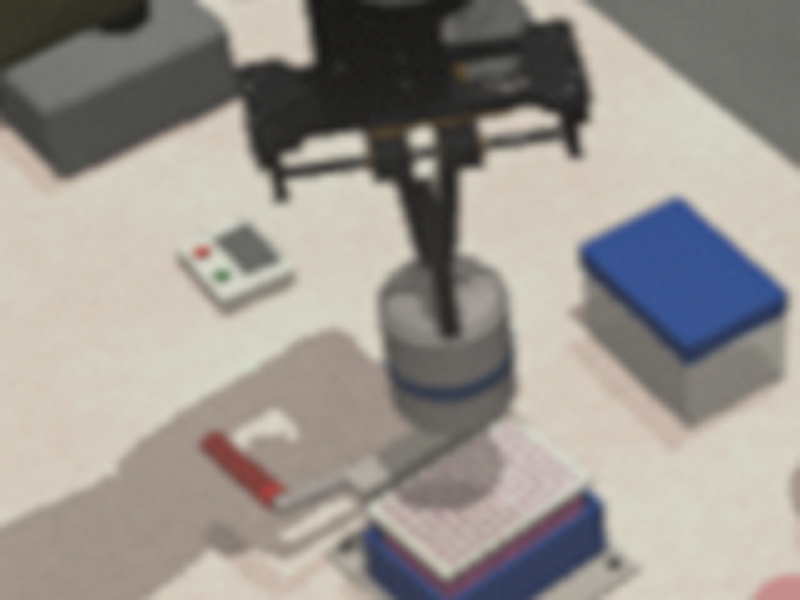

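Request:
jog_arm(
  fingers=[1,1,1,1,1],
  offset=[
    [6,0,-8],
    [20,0,-28],
    [42,0,-58],
    [66,0,-91],
    [90,0,-124],
  ],
  yaw=[0,0,0,0,0],
)

```text
time_s: 5.72
tcp_pos: [559.3, -43.4, 305.0]
orientation: [-0.688, 0.688, -0.162, 0.162]
ft_force: [0.4, -0.3, -6.0]
finger_gap: 11.6
```

Request:
jog_arm(
  fingers=[1,1,1,1,1],
  offset=[
    [24,0,-33],
    [48,0,-66],
    [72,0,-99],
    [92,0,-127],
    [110,0,-151],
  ],
  yaw=[0,0,0,0,0],
)

```text
time_s: 6.35
tcp_pos: [590.1, -227.9, 304.7]
orientation: [-0.688, 0.688, -0.163, 0.162]
ft_force: [0.4, 0.3, -5.3]
finger_gap: 11.7
```

Run:
```python
from h import *
rel(598,-273,300,-27)
```

```text
t 6.35 tcp [ 590.1 -227.9  304.7] yaw -26.6 F [ 0.4  0.3 -5.3] gap 11.71868020217159 | offset [ 27.3   4.7 -36.8] yaw units 0.07
```

Request:
jog_arm(
  fingers=[1,1,1,1,1],
  offset=[
    [14,0,-20],
    [24,0,-32],
    [27,10,-37],
    [27,35,-37],
    [27,65,-37],
  ],
  yaw=[0,0,0,0,0],
)

```text
time_s: 6.98
tcp_pos: [598.4, -270.3, 240.1]
orientation: [0.688, -0.688, 0.161, -0.162]
ft_force: [0.6, 0.8, -6.2]
finger_gap: 11.9
```

Request:
jog_arm(
  fingers=[1,1,1,1,1],
  offset=[
    [0,28,0],
    [0,52,0],
    [0,70,0],
    [0,82,0],
    [0,86,0],
  ],
  yaw=[0,0,0,0,0],
)

```text
time_s: 7.6
tcp_pos: [598.0, -270.6, 153.9]
orientation: [0.688, -0.688, 0.162, -0.162]
ft_force: [-0.8, -0.7, -5.2]
finger_gap: 11.6
```

Run:
```python
from h import *
d=cam("side");crop(d,270,430,200,320,5,"pics/i_side.png")
d=cam("top");crop(d,330,450,200,290,6,"pics/i_top.png")
rel(598,-273,141.8,-27)
```

```text
t 7.7 tcp [ 598.3 -270.9  154.8] yaw -26.5 F [-0.  -0.4 -5.6] gap 11.677821489194582 | offset [ 0.6 13.  -2. ] yaw units 0.09
```

View pics/i_side.png

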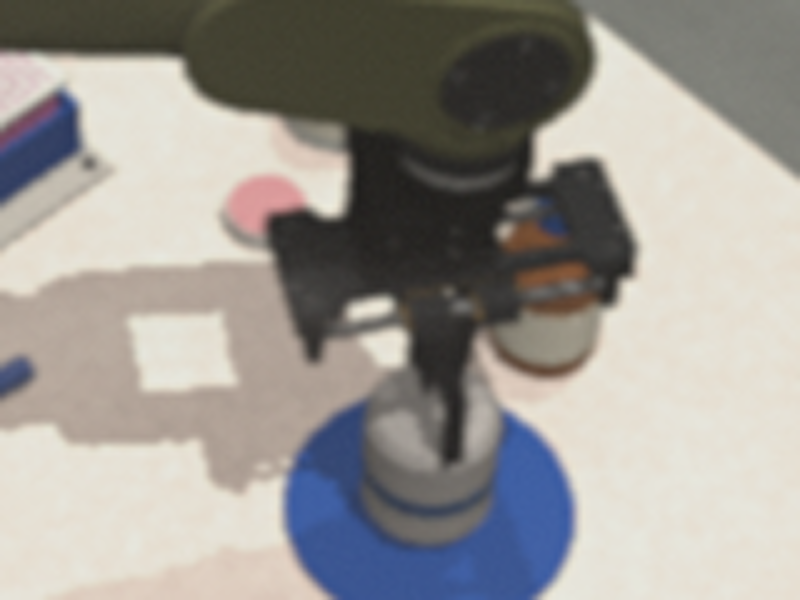

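View pics/i_top.png

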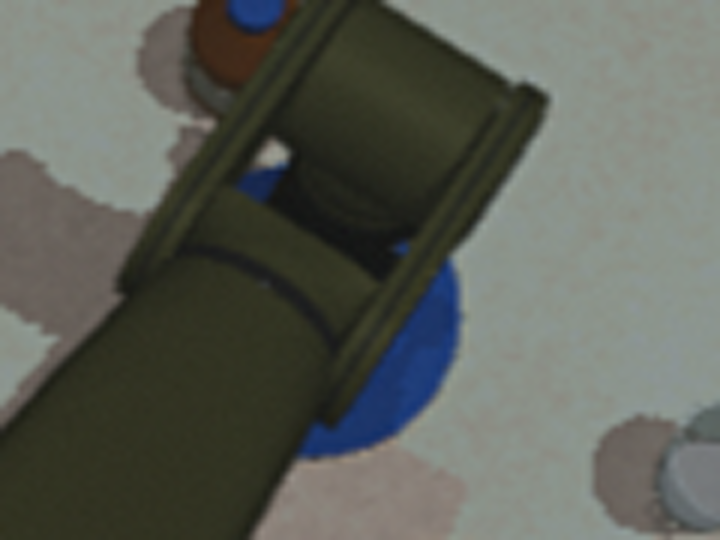

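Request:
jog_arm(
  fingers=[1,1,1,1],
  offset=[
    [0,5,0],
    [0,8,0],
    [0,10,0],
    [0,11,0],
  ],
  yaw=[0,0,0,0],
)

```text
time_s: 8.2
tcp_pos: [598.1, -270.9, 143.5]
orientation: [0.688, -0.688, 0.162, -0.162]
ft_force: [0.2, -0.3, -5.3]
finger_gap: 11.3
```

Request:
jog_arm(
  fingers=[1,1],
  offset=[
    [0,1,0],
    [0,2,0],
  ],
  yaw=[0,0],
)

```text
time_s: 8.45
tcp_pos: [598.3, -271.0, 141.9]
orientation: [-0.688, 0.688, -0.162, 0.162]
ft_force: [-0.3, 0.8, -3.3]
finger_gap: 11.5
```

Touching the mat. I'll lower it a little more, then release.

Request:
jog_arm(
  fingers=[1,1],
  offset=[
    [0,0.5,0],
    [0,0.5,0],
  ],
  yaw=[0,0],
)

```text
time_s: 8.7
tcp_pos: [598.5, -271.1, 141.8]
orientation: [-0.688, 0.688, -0.162, 0.162]
ft_force: [-0.3, 0.3, -2.7]
finger_gap: 11.7
```

Request:
jog_arm(
  fingers=[0.85,0.8,0.6,0.5,0.5],
  offset=[
    [0,0,0],
    [0,0,0],
    [0,0,0],
    [0,0,0],
    [0,0,0],
  ],
  yaw=[0,0,0,0,0],
)

```text
time_s: 9.32
tcp_pos: [598.2, -270.9, 141.2]
orientation: [-0.688, 0.688, -0.162, 0.162]
ft_force: [1.3, -0.1, -0.2]
finger_gap: 43.5
```

Request:
jog_arm(
  fingers=[0.4,0.4,0.4,0.4,0.4],
  offset=[
    [0,0,0],
    [0,-15,0],
    [0,-45,0],
    [0,-90,0],
    [0,-140,0],
  ],
  yaw=[0,0,0,0,0],
)

```text
time_s: 9.95
tcp_pos: [597.9, -270.8, 283.1]
orientation: [0.688, -0.688, 0.162, -0.162]
ft_force: [0.2, -0.5, 0.3]
finger_gap: 56.8
```

Run:
```python
from h import *
d=cam("side");crop(d,270,430,200,320,5,"pics/j_side.png")
d=cam("wrist");cv2.imwrite("pics/j_wrist.png",d["img"][:,:,::-1])
rel(445,229,282,5)
```

```text
t 10.05 tcp [ 600.9 -272.4  291.2] yaw -26.5 F [0.5 0.3 0.6] gap 56.93200811742723 | offset [-363.3    3.7  379.2] yaw units -5.25
```

View pics/j_side.png

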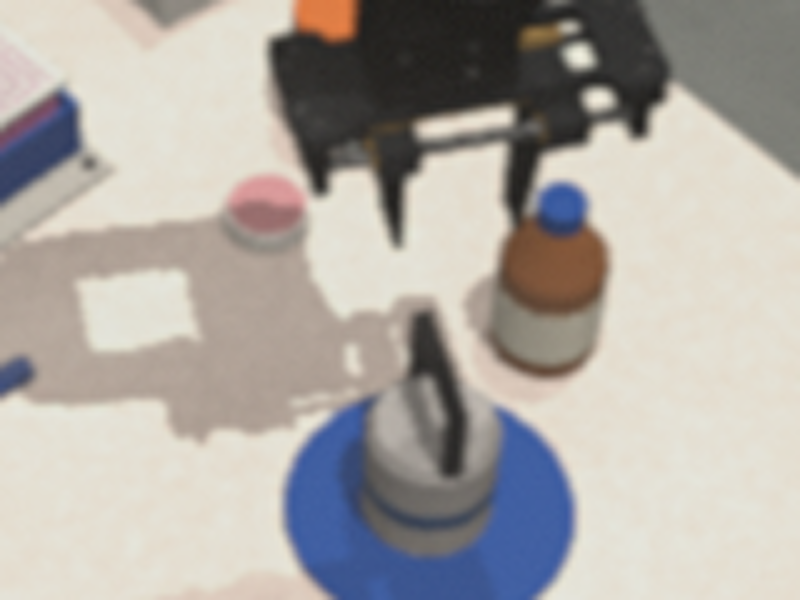

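View pics/j_wrist.png

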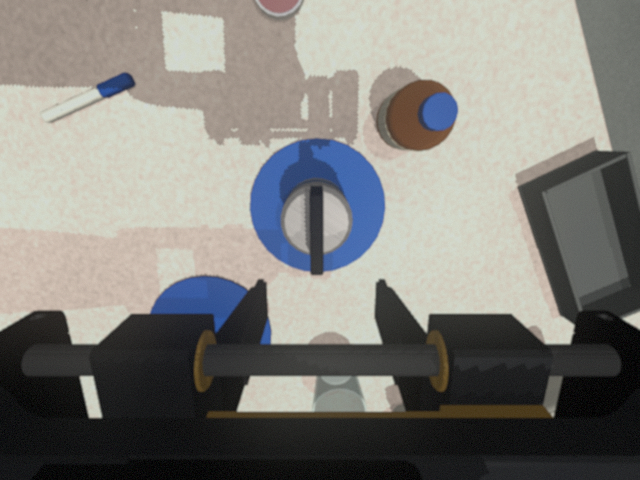

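Request:
jog_arm(
  fingers=[0.4,0.3,0.3,0.3,0.3],
  offset=[
    [-30,0,31],
    [-68,0,71],
    [-106,0,111],
    [-144,0,150],
    [-182,0,190],
  ],
  yaw=[-0.5,-1,-1.5,-2,-2.6],
)

```text
time_s: 10.68
tcp_pos: [519.3, -18.2, 281.8]
orientation: [0.704, -0.704, 0.066, -0.067]
ft_force: [0.2, 0.2, 0.0]
finger_gap: 66.4
```

Run:
```python
from h import *
rel(444,229,282,4.5)
```

```text
t 10.675 tcp [519.3 -18.2 281.8] yaw -10.8 F [0.2 0.2 0. ] gap 66.42700007281894 | offset [-120.3   -0.3  228.7] yaw units -2.55
```

Request:
jog_arm(
  fingers=[0.3,0.3,0.3,0.3,0.3],
  offset=[
    [-28,0,52],
    [-54,0,104],
    [-80,0,156],
    [-103,0,198],
    [-111,0,215],
  ],
  yaw=[-0.6,-1.2,-1.8,-2.4,-2.5],
)

```text
time_s: 11.3
tcp_pos: [450.6, 214.6, 281.8]
orientation: [0.707, -0.706, -0.027, 0.026]
ft_force: [0.0, -0.1, 0.9]
finger_gap: 66.7
```

Request:
jog_arm(
  fingers=[0.3],
  offset=[
    [0,0,0],
  ],
  yaw=[0],
)

```text
time_s: 11.42
tcp_pos: [451.2, 213.4, 281.6]
orientation: [0.707, -0.707, -0.026, 0.026]
ft_force: [0.2, -1.1, -0.2]
finger_gap: 66.3
```

Run:
```python
from h import *
rel(444,229,282,4.5)
d=cam("wrist");cv2.imwrite("pics/k_wrist.png",d["img"][:,:,::-1])
rel(444,229,282,4.5)
print(proj(d,(441,262.5,72)),proj(d,(446.7,191.4,72)))
```

```text
t 11.425 tcp [451.2 213.4 281.6] yaw 4.3 F [ 0.2 -1.1 -0.2] gap 66.32052206963061 | offset [-6.  -0.4 16.1] yaw units -0.04
t 11.475 tcp [451.5 212.5 281.5] yaw 4.2 F [-0.4  0.2 -0.6] gap 66.19717871492657 | offset [-6.3 -0.5 17. ] yaw units -0.06
[314.21647663 173.44093577] [314.96751869 242.38560444]
```

View pics/k_wrist.png

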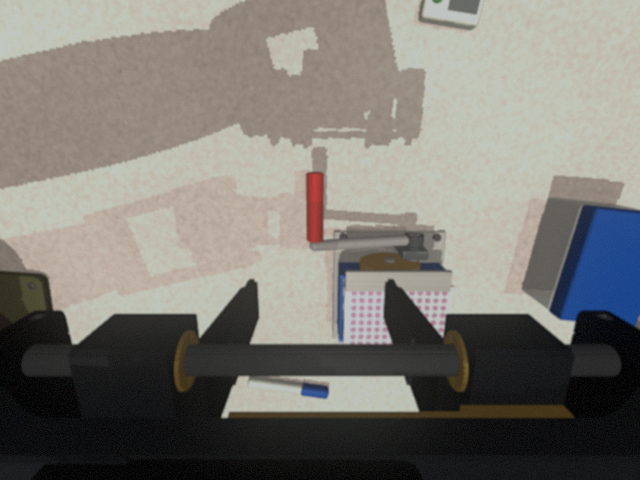

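Request:
jog_arm(
  fingers=[0.3,0.3,0.3,0.3,0.3],
  offset=[
    [-4,20,9],
    [-6.5,65,16],
    [-6.5,115,16],
    [-6.5,150,16],
    [-6.5,165,16],
  ],
  yaw=[0,0,0,0,0],
)

```text
time_s: 12.1
tcp_pos: [442.0, 226.5, 112.3]
orientation: [-0.706, 0.707, 0.023, -0.027]
ft_force: [-0.2, 0.2, -0.6]
finger_gap: 66.4
```

Run:
```python
from h import *
rel(444,229,73,4.5)
d=cam("wrist");cv2.imwrite("pics/l_wrist.png",d["img"][:,:,::-1])
d=cam("side");crop(d,165,325,130,250,5,"pics/l_side.png")
rel(444,229,73,4.5)
```

```text
t 12.1 tcp [442.  226.5 112.3] yaw 4.0 F [-0.2  0.2 -0.6] gap 66.36512620867653 | offset [ 2.4 39.3  2.4] yaw units -0.08
t 12.2 tcp [442.8 227.  113.9] yaw 4.0 F [ 0.7 -0.5  0.6] gap 66.61818650466007 | offset [ 1.5 40.9  2. ] yaw units -0.08
```

View pics/l_wrist.png

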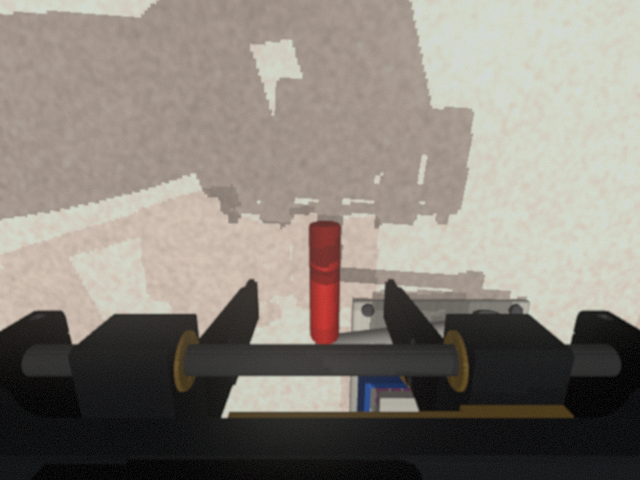

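View pics/l_side.png

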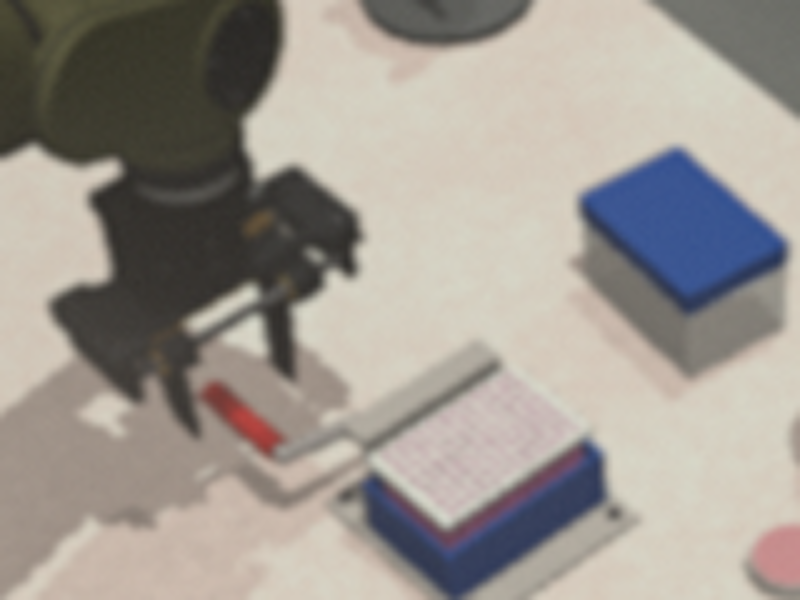

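Request:
jog_arm(
  fingers=[0.3,0.3,0.3,0.3],
  offset=[
    [1,14,1],
    [1,30,1],
    [1,42,1],
    [1,42,1],
  ],
  yaw=[0,0,0,0],
)

```text
time_s: 12.7
tcp_pos: [444.0, 228.6, 72.7]
orientation: [-0.706, 0.707, 0.024, -0.026]
ft_force: [0.2, -0.1, 0.2]
finger_gap: 66.6
```

Request:
jog_arm(
  fingers=[0.6,0.85,1,1,1],
  offset=[
    [0,0,0],
    [0,0,0],
    [0,0,0],
    [0,0,0],
    [0,0,0],
  ],
  yaw=[0,0,0,0,0],
  squeeze=30,
)

```text
time_s: 13.32
tcp_pos: [445.0, 229.0, 74.3]
orientation: [0.707, -0.707, -0.025, 0.025]
ft_force: [-0.9, -0.2, 0.4]
finger_gap: 21.9
```

Request:
jog_arm(
  fingers=[1,1],
  offset=[
    [0,0,0],
    [0,0,0],
  ],
  yaw=[0,0],
)

```text
time_s: 13.58
tcp_pos: [443.7, 228.9, 74.0]
orientation: [-0.707, 0.707, 0.024, -0.027]
ft_force: [-5.2, 0.0, 2.6]
finger_gap: 17.5
```

Run:
```python
from h import *
rel(444,229,73,4.5)
d=cam("side");crop(d,165,325,130,250,5,"pics/m_side.png")
rel(444,229,73,4.5)
```

```text
t 13.575 tcp [443.7 228.9  74. ] yaw 4.1 F [-5.2  0.   2.6] gap 17.466998137224497 | offset [0.3 1.  0.1] yaw units -0.07
t 13.625 tcp [443.7 228.9  73.9] yaw 4.1 F [-4.7 -0.1  3.8] gap 17.243719997893272 | offset [0.4 0.9 0.1] yaw units -0.07
```

View pics/m_side.png

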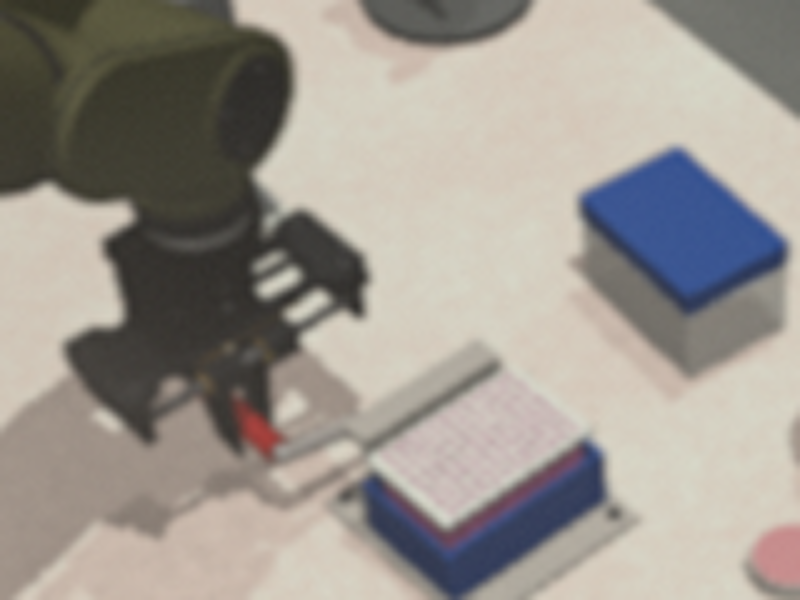

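Request:
jog_arm(
  fingers=[1,1,1,1,1],
  offset=[
    [2.4,-9,0],
    [6.3,-20,0],
    [11.3,-30,0],
    [17.3,-40,0],
    [17.3,-40,0],
  ],
  yaw=[0,0,0,0,0],
)

```text
time_s: 14.25
tcp_pos: [459.3, 230.0, 114.3]
orientation: [-0.706, 0.707, 0.022, -0.028]
ft_force: [-13.2, 0.6, 2.8]
finger_gap: 17.4
```

Run:
```python
from h import *
d=cam("side");crop(d,165,325,130,250,5,"pics/n_side.png")
rel(444,229,73,4.5)
```

```text
t 14.3 tcp [459.1 230.  114. ] yaw 4.1 F [-13.8   0.2   3.5] gap 17.23356011283419 | offset [-14.7  41.1   0.1] yaw units -0.07
```

View pics/n_side.png

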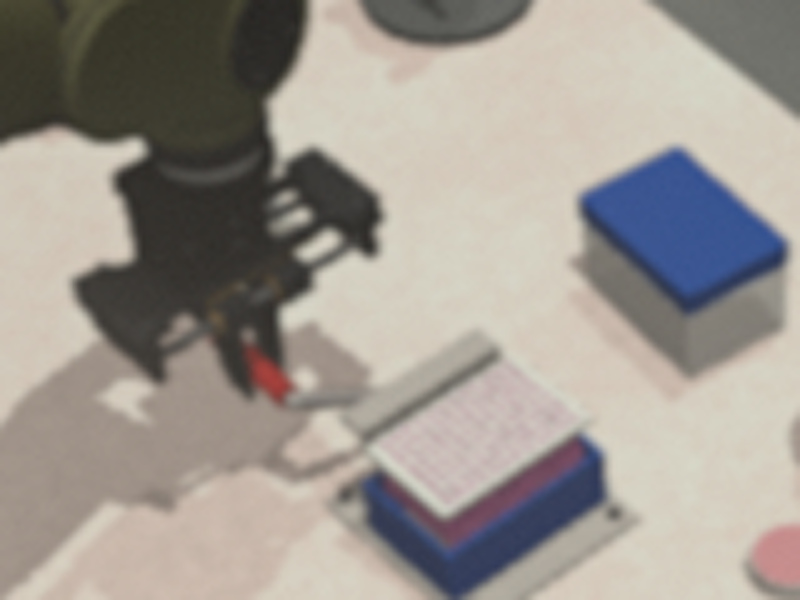

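Request:
jog_arm(
  fingers=[1,1,1,1,1],
  offset=[
    [5,-9,0],
    [12.8,-17.4,0],
    [21.4,-25,0],
    [30.8,-31.7,0],
    [40.8,-37.4,0],
  ],
  yaw=[0,0,0,0,0],
)

```text
time_s: 14.92
tcp_pos: [499.8, 233.0, 154.8]
orientation: [-0.706, 0.707, 0.022, -0.029]
ft_force: [-17.2, -3.5, 15.0]
finger_gap: 17.1
```

Run:
```python
from h import *
d=cam("side");crop(d,165,325,130,250,5,"pics/o_side.png")
rel(444,229,73,4.5)
```

```text
t 14.975 tcp [502.4 233.1 156. ] yaw 4.1 F [-14.4  -2.1  17.1] gap 17.102302025529784 | offset [-58.2  83.3   0.2] yaw units -0.06
```

View pics/o_side.png

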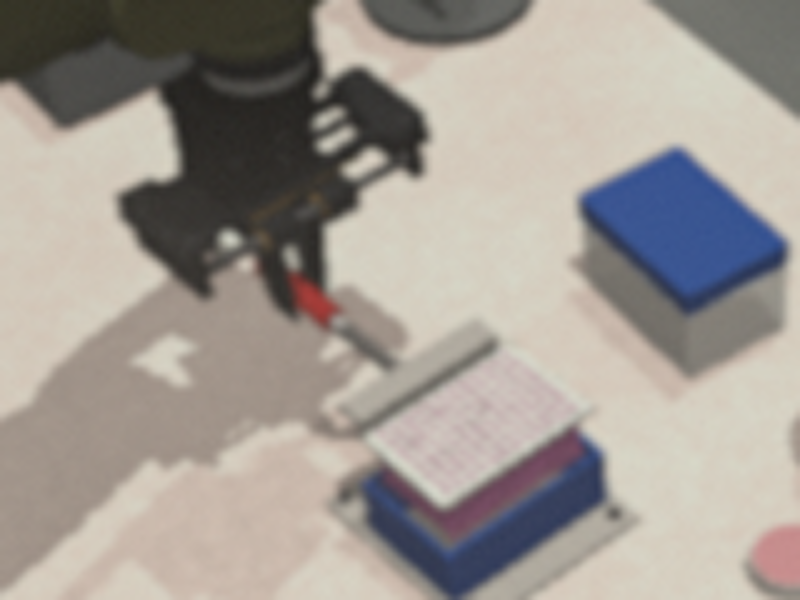

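Request:
jog_arm(
  fingers=[1,1,1,1,1],
  offset=[
    [3,-5,0],
    [12,-9.5,0],
    [23,-13,0],
    [34,-15.5,0],
    [40,-16.5,0],
  ],
  yaw=[0,0,0,0,0],
)

```text
time_s: 15.6
tcp_pos: [542.7, 235.7, 170.7]
orientation: [-0.706, 0.707, 0.025, -0.026]
ft_force: [-8.8, -2.0, 8.4]
finger_gap: 17.3
```

Run:
```python
from h import *
d=cam("side");crop(d,165,325,130,250,5,"pics/p_side.png")
rel(555.5,237,168,4.5)
d=cam("wrist");cv2.imwrite("pics/p_wrist.png",d["img"][:,:,::-1])
rel(555.5,237,168,4.5)
```

```text
t 15.65 tcp [543.5 235.7 170.7] yaw 4.1 F [-7.1 -1.9  7.1] gap 17.29948874665031 | offset [12.1  2.7  0.4] yaw units -0.07
t 15.7 tcp [543.4 235.7 170.7] yaw 4.1 F [-6.1 -1.4  6.7] gap 17.206437157908677 | offset [12.2  2.7  0.4] yaw units -0.07
```

View pics/p_side.png

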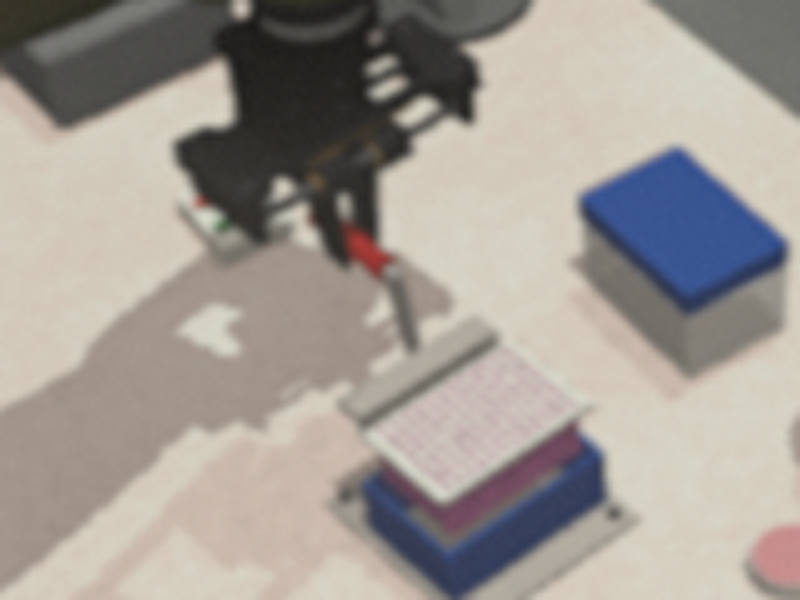

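View pics/p_wrist.png

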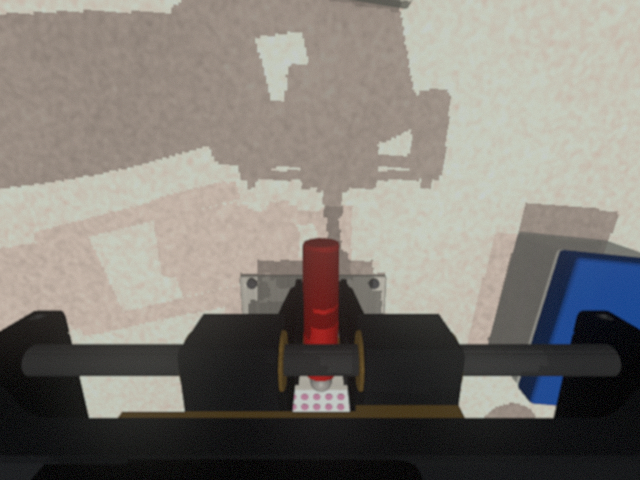

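Request:
jog_arm(
  fingers=[1,1,1,1],
  offset=[
    [5,-1.5,0],
    [9,-2,0],
    [12,-2,0],
    [12,-2,0],
  ],
  yaw=[0,0,0,0],
)

```text
time_s: 16.2
tcp_pos: [554.7, 236.4, 172.2]
orientation: [-0.706, 0.707, 0.025, -0.026]
ft_force: [-7.2, -1.7, 5.0]
finger_gap: 17.3
```

Run:
```python
from h import *
rel(555.7,237,168,4.5)
d=cam("side");crop(d,195,295,150,225,8,"pics/q_side.png")
rel(555.7,237,168,4.5)
d=cam("top");crop(d,190,310,200,290,6,"pics/q_top.png")
```

```text
t 16.2 tcp [554.7 236.4 172.2] yaw 4.1 F [-7.2 -1.7  5. ] gap 17.269726410450453 | offset [1.1 4.2 0.5] yaw units -0.07
t 16.25 tcp [554.6 236.4 172.2] yaw 4.1 F [-7.3 -1.7  5. ] gap 17.26675935548209 | offset [1.1 4.2 0.5] yaw units -0.07
```

View pics/q_side.png

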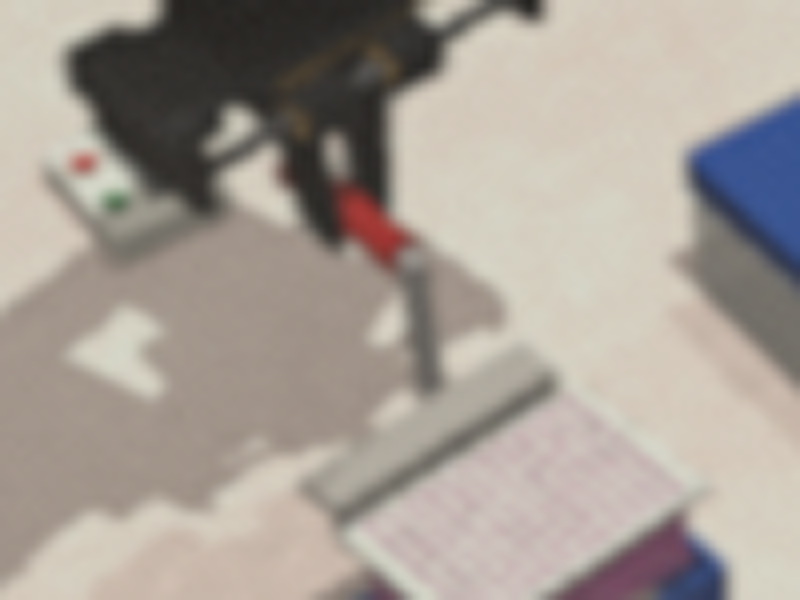

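View pics/q_top.png

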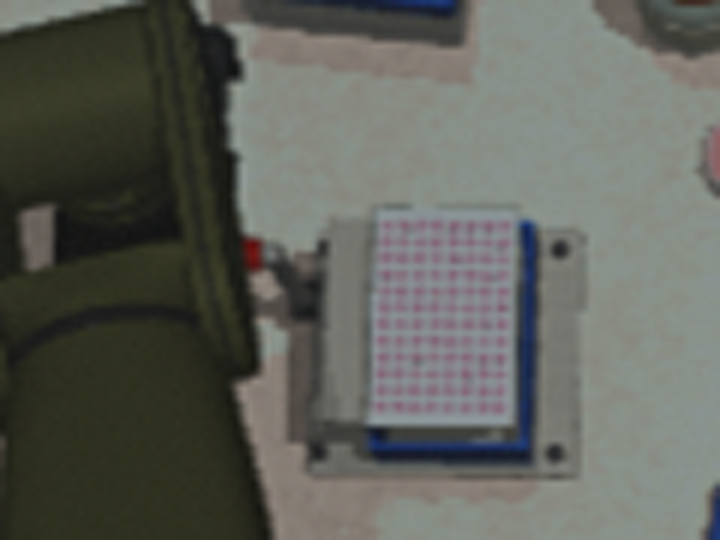

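Run:
```python
from h import *
d=cam("top");f=lambda x,y:(190+(x+.5)/6-.5,200+(y+.5)/6-.5)
B=[back(d,*f(*p),6) for p in((322,247),(560,249),(555,453),(318,452))]
Pl=[back(d,*f(*p),97) for p in((375,207),(521,210),(517,427),(370,425))]
for q in(B,Pl):
    q=np.array(q);m=q.mean(0);a=(q[0]+q[1]-q[2]-q[3]);print(m.round(1),np.degrees(np.arctan2(a[1],a[0])).round(2),np.linalg.norm(a)/2,np.linalg.norm(q[0]+q[3]-q[1]-q[2])/2)
s=cam("side");g=lambda P:((proj(s,P)-[195,150])*8).round(0)
t=np.radians(4.5);R=np.array([[np.cos(t),-np.sin(t)],[np.sin(t),np.cos(t)]])
h=np.array([444,228.]);o=h-R@[-92.2,124];print('origin',o)
for x,y,z in((20,83,157),(20,83,100),(20,160,157)):
    print(g([*(o+R@[x,y]),z]))
print('handle up',o+R@[20,124])
for dth in(-.1,.1): print(g([*(o+R@[20-115*np.sin(dth),83]),42+115*np.cos(dth)]))
```

```text
[544.7 121.8   6. ] 4.74 116.5736036848269 132.64171250184873
[544.9 108.7  97. ] 4.79 118.6793312733863 78.17678301316334
origin [545.64470604 111.61617924]
[415. 259.]
[430. 365.]
[292. 163.]
handle up [555.85412484 236.80311054]
[438. 246.]
[392. 275.]
```

Request:
jog_arm(
  fingers=[1,1,1,1,1],
  offset=[
    [1,-0.5,0],
    [1,-0.5,0],
    [1,-0.5,0],
    [1,-0.5,0],
    [1,-0.5,0],
  ],
  yaw=[0,0,0,0,0],
)

```text
time_s: 17.02
tcp_pos: [555.1, 236.5, 172.2]
orientation: [-0.706, 0.707, 0.024, -0.026]
ft_force: [-7.5, -1.4, 3.4]
finger_gap: 17.0
```

Request:
jog_arm(
  fingers=[1,1,1,1,1],
  offset=[
    [0,0,0],
    [0,0,0],
    [0,0,0],
    [0,0,0],
    [0,0,0],
  ],
  yaw=[0,0,0,0,0],
)

```text
time_s: 17.65
tcp_pos: [555.1, 236.5, 172.2]
orientation: [-0.706, 0.707, 0.024, -0.026]
ft_force: [-6.5, -2.1, 4.5]
finger_gap: 17.3
```

Run:
```python
from h import *
rel(555.7,237,168,4.5)
d=cam("side");cv2.imwrite("pics/r_side.png",d["img"][:,:,::-1])
crop(d,195,295,150,225,8,"pics/r_crop.png")
rel(555.7,237,168,4.5)
```

```text
t 17.65 tcp [555.1 236.5 172.2] yaw 4.1 F [-6.5 -2.1  4.5] gap 17.251878490294278 | offset [0.7 4.2 0.5] yaw units -0.06
t 17.7 tcp [555.1 236.5 172.2] yaw 4.1 F [-7.5 -2.   4.1] gap 17.128629046676934 | offset [0.7 4.2 0.5] yaw units -0.07
```

View pics/r_side.png

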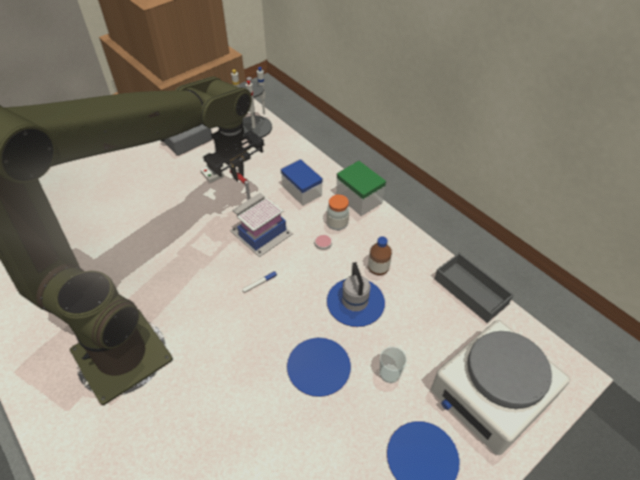

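View pics/r_crop.png

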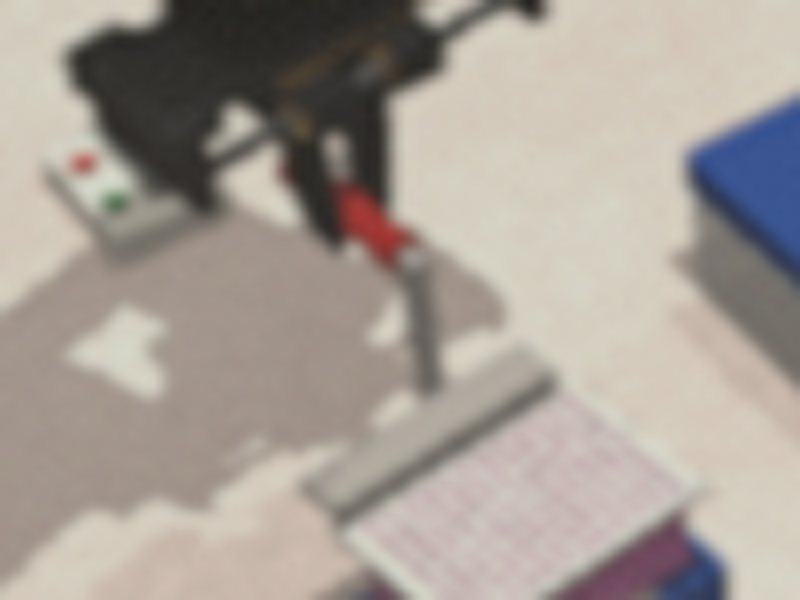

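```bash
python3 -c "
from station import env
print(env.close_job());s=env.sense();print(s['time_s'],s['tcp_pos'],s['ft_force'],s['finger_gap'])"
```

```text
the job is handed in; nothing more can be done
None
the job is handed in; nothing more can be done
```

I moved the canister by its handle from the tube plate to the leftmost blue mat and let it go. Then I swung the cam lever up and handed the job in at 17.7 s, still gripping it at about 30 N.

**Canister:** the last side picture shows it upright on the mat, fully inside the edge. It sits roughly 10 mm off centre. The other things visible in that picture look undisturbed.

**Lever:** the tool was at x = 555.1 mm, against about 555.5 to 555.9 mm worked out for straight up. The lever arm's top is within about 2 pixels of its predicted place in an 8x crop, so it should stand within about 0.02 rad of vertical. The plate is visibly raised. The grip was steady, with a 17 mm gap and about 8 N at the wrist.

**Checks that disagreed:**
- **Canister bar position:** the wrist and top cameras differed by about 11 mm, mostly along the bar. The grip held anyway.
- **Lever bar in the fingers:** it rolled an estimated 9 mm towards the fingertips during the swing, judging by the tool height. It stayed gripped.

I could not read the lever angle or the plate lift directly. After hand-in the robot gave no further readings, so I did not observe the final second.

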